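# Draw one plate from the magazine, seat it on the cleaning station and blow it off

## Task

Take only the top plate from the stack in the blue magazine, drawing it out through the open front because the walls leave no room for fingers beside it, and leave the other plates stacked in the magazine. Lay it flat on the yellow bed of the cleaning station, bore end towards the blow gun, pushed fully home against the end stop and both side pins, and let go of it. Then squeeze the red trigger of the blow gun all the way against its blue grip and release it; do not push the loupe, screwdriver or marker about.

Things in the scene. Friction and masses are not known exactly. Their poses are not given: they have to be found in the camera images.
- top_plate: The uppermost of four equal loose plates stacked in the magazine, the one to be taken: flat aluminium plate 150 (x) x 64 (y) x 8 (z) mm, 0.15 kg, with a round 44 mm through bore centred 37 mm from its middle towards +x. Origin: middle of the underside. Its bore lies at the magazine's rear end; it balances 7 mm from its middle towards -x.
- plate_bore (a point): Centre of the top plate's bore, on its upper face (8 mm above the underside).
- plate_3: Second plate from the top; stays in the magazine. Like the top plate: flat aluminium plate 150 (x) x 64 (y) x 8 (z) mm, 0.15 kg, with a round 44 mm through bore centred 37 mm from its middle towards +x. Origin: middle of the underside.
- plate_2: Third plate from the top, equal to the others; stays in the magazine. Origin: middle of its underside.
- plate_1: Bottom plate, equal to the others; stays in the magazine. Origin: middle of its underside.
- magazine: Fixed magazine. Origin: on the bench under the middle of the stack; x to its closed rear, -x to its open front. Stack on an 8 mm floor (x -75 to 85 mm), top at z = 40. Side walls: inner faces y = +-35, 8 mm thick, x -70 to 86; rear wall from x = 78; all 53 mm high. Bare bench in front. A plate drawn 60 mm forward still balances on the stack; beyond 65 mm it tips off.
- station: Fixed cleaning station, dark base 250 x 110 x 8 mm (x -90 to 160). Origin: on the bench under the middle of the seated plate; x to the blow gun. Yellow bed 146 x 40 mm, top at z = 24 mm: a seated plate overhangs it 12 mm each side. The -y side and -x end are open.
- end_stop (a point): Middle of the end stop's face, station x = 75, y = 0, z = 40 mm (its top edge). The block is 60 mm wide; the plate's bore end butts against this face.
- side_pins (a point): Midway between the two side pins, on the line of their faces, station x = -1, y = 32, z = 38 mm (their tops). Pins 10 mm thick, at station x = -64 and +62 mm; the plate's +y edge butts against both.
- seat_bore (a point): Where the centre of the bore's upper rim must lie when the plate is fully home (station x = 37, y = 0, z = 32 mm).
- gun_grip (a point): On the axis of the blow gun's fixed upright blue grip (24 x 24 mm, top at z = 174) at station x = 122, y = 0, z = 150 mm. Red lever, 18 mm wide along x, on its +y side, hinged at z = 76, free end up at z = 167. At this point's height the pair spans station y = -12 to +34 mm released, to about +21 squeezed.
- trigger (a joint): Angle of the sprung red trigger: 0 released, 0.17 rad squeezed fully to the grip. Squeezing needs about 3 to 8 N at the height of gun_grip.
- loupe: Black eye loupe, 41 x 41 x 36 mm, between magazine and station; not to be disturbed. Origin: centre of its underside.
- screwdriver: Small yellow screwdriver, 126 mm long, 14 mm thick; not to be disturbed. Origin: centre of its underside.
- marker: White and black marker pen, 135 mm long, 17 mm thick; not to be disturbed. Origin: centre of its underside.

How it is judged:
By the outcome, as a careful person would: the job done as asked, in the order asked, and still so for the second after the job is handed in, with the robot touching nothing.
It also fails if it takes over 67 s, if anything falls off the work surface, if the arm or the gripper's body presses on something with over 40 N, if the wrist force passes 120 N, or if a joint passes its speed limit or range.

## Robot

A 6-joint arm with a two-finger parallel gripper is mounted at the origin on a cart in front of the work surface, level with it; the furniture and walls round the work are solid. World frame = base frame: x ahead of the robot, y to its left, z up, the work surface at z = 0. Lengths are in mm, angles in rad, forces in N, time in s.
With the tool pointing down it reaches from about 325 to 1000 mm from the base axis. Payload 5.1 kg.
Tool frame: the origin (TCP) lies midway between the tips of the shut fingers; the grasp point (between the pads) lies 19 mm behind it; z points along the fingers, y is the line along which they close (so a half turn about z gives the same grasp; the last joint's range is limited). The gripper opens to 85 mm and grips with 20 to 120 N. Pads are 22 mm wide; open, the fingers measure 114 mm over their backs; the gripper's body (76 mm by 85 mm) begins 54 mm behind the grasp point. The pads swing forward as they close: fully open they stand 13 mm farther back than shut.
Start: joints at [-1.221, 0.124, 1.65, -0, 1.367, -0.083], TCP at [272.587, -590.069, 197.122] pointing down, gripper open.
Joint ranges: [-2.61, 2.61], [-1.02, 2.33], [0.03, 2.71], [-1.35, 4.49], [0.32, 2.68], [-2.91, 2.91]. Speed limits (rad/s): [2.57, 2.57, 3.14, 3.14, 3.14, 3.14].

## Interface

Orientations are given as a 3x3 rotation matrix whose columns are the frame's x, y, z axes.
In Python, from bench import bot gives the robot as it stands.
- The arm moves only by the shell command python3 -m inch 'ROWS'. ROWS is text: rows parted by semicolons, each of 7 numbers parted by spaces: the shift along the world's x, y, z normalised to -1 to 1, where 1 is 0.2 m, then the turn, a rotation vector about the world's x, y, z normalised to -1 to 1, where 1 is 45 degrees, then the opening, from -1 (shut) to 1 (fully open). In form: x y z rx ry rz grip; .... A call has exactly 5 rows; each row is the pose to reach, as a shift and turn from the pose commanded when the call began; what a row does not reach only later rows make up. A row lasts 1/8 s, in which the tool goes at most 62.5 mm and 10.7 degrees, less where a joint would pass 70% of its speed; a pose out of reach is approached as far as the arm can. A call with a number of a shift or a turn outside -1 to 1 is refused whole. A call with a gripper value outside its range is refused whole. The fingers move at their own pace and stop on an object; the grip force is fixed at half the most. Time passes only in rows, so rows that repeat a pose let the fingers close, or fill a call up. It gives the time, the measured TCP pose, the force, the opening and the grip force at its end, in the units of the state.
- bot.get_state(): the state, without advancing time (a new reading comes with each control period).
- bot.read_camera(name): name is "scene" or "top"; returns the picture (384x512x3 uint8, red, green, blue); there is no depth.
- bot.camera_info(name): a dict with "fx", "fy", "cx", "cy" (pixels), "world_from_camera" (4x4, takes a point from camera to world coordinates). Camera axes: x right, y up, looking along -z (the intrinsics and any distortion apply to the point x, -y, -z); pixel columns grow to the right and rows downward; lengths in mm; the calibration is good to about 2 mm. A picture is of the moment at which its call begins. camera_info takes no time and is no camera call.
- bot.close_job(): hands the job in; it is judged then, once.
The state is a dict: "t": time; "q": joint angles; "dq": joint speeds; "effort": joint torques, N m; "tcp_pos": TCP position; "orientation": TCP orientation; "force": force on the tool from outside, world axes, zero at the start; "torque": the same for the moment, N m; "finger_gap": finger opening in mm; "finger_force": force on a finger pad.
Only numpy, scipy, OpenCV 4.12 (cv2) and the standard library are available. Lean on these libraries where they do the work, as an engineer would, in place of code of your own. Each camera call takes 0.05 s, during which the arm holds its last target. There are 200 camera calls.

## Working session

There is one attempt and no reset: what is moved stays moved. The work goes in short steps, Python scripts to look and compute and a shell command to move; the robot and the scene stay as the last step left them, time stands still between calls to the robot, and variables do not carry over. Pictures are saved under pics/ and viewed, at most 10 in all, crops included, and the job is handed in when it is done.

```bash
ls; mkdir -p pics
python3 - <<'E'
from bench import bot
import cv2,numpy as np
np.set_printoptions(suppress=True,precision=4)
s=bot.get_state()
print(s)
for n in("scene","top"):
    print(n,bot.camera_info(n))
    cv2.imwrite(f"pics/{n}0.png",bot.read_camera(n)[:,:,::-1])
E
```

```text
pics
{'t': 0.0, 'q': array([-1.2206,  0.1245,  1.6517, -0.    ,  1.3675, -0.0826]), 'dq': array([ 0.0003, -0.0006, -0.0012,  0.0001,  0.0002, -0.001 ]), 'effort': array([ -0.0002, -42.3611, -36.5447,  -0.0001,   0.0069,  -0.    ]), 'tcp_pos': array([ 272.3629, -589.4591,  195.8627]), 'orientation': array([[ 0.9078,  0.4194, -0.0007],
       [ 0.4194, -0.9078,  0.0019],
       [ 0.0002, -0.002 , -1.    ]]), 'force': array([-0.7807,  0.0846,  0.5793]), 'torque': array([ 0.0058, -0.0224, -0.0512]), 'finger_force': 0.0, 'finger_gap': 85.57685967060773}
scene {'fx': 396.83102526826593, 'fy': 396.83102526826593, 'cx': 253.22401829322817, 'cy': 190.7254419089477, 'world_from_camera': array([[   0.6289,    0.4275,   -0.6494,  -50.7494],
       [  -0.7772,    0.369 ,   -0.5098, -447.7765],
       [   0.0217,    0.8253,    0.5643,  622.6074],
       [   0.    ,    0.    ,    0.    ,    1.    ]])}
top {'fx': 348.3523911503159, 'fy': 348.3523911503159, 'cx': 251.98342553758965, 'cy': 190.29178964508418, 'world_from_camera': array([[ -0.0241,   0.9831,  -0.1814, 384.9928],
       [ -0.9995,  -0.0278,  -0.0176,  11.8451],
       [ -0.0223,   0.1809,   0.9833, 958.9091],
       [  0.    ,   0.    ,   0.    ,   1.    ]])}
```

View pics/scene0.png

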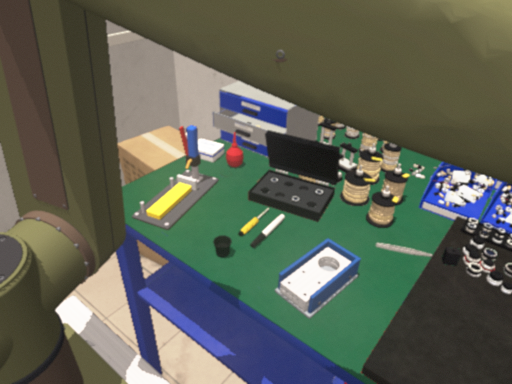

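View pics/top0.png

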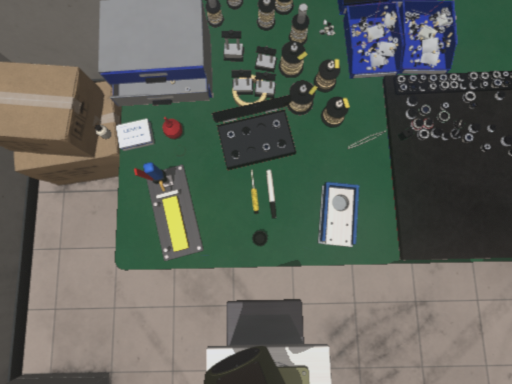

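The scene shows the magazine around (318,275) with its open front toward the lower left, and the station around (178,195). In the top view the magazine is at (339,215) and the station at (175,220), with the gun at (152,172). I'll zoom in on both.

Run:
```python
import cv2,numpy as np
t=cv2.imread("pics/top0.png");s=cv2.imread("pics/scene0.png")
def c(im,x,y,w,h,k):
    o=cv2.resize(im[y:y+h,x:x+w],None,fx=k,fy=k,interpolation=cv2.INTER_CUBIC)
    for i in range(0,w,10): cv2.line(o,(i*k,0),(i*k,6 if (x+i)%50 else 14),(255,0,255),1)
    for i in range(0,h,10): cv2.line(o,(0,i*k),(6 if (y+i)%50 else 14,i*k),(255,0,255),1)
    return o
a=np.hstack([c(t,310,170,60,90,6),c(t,130,155,70,90,6)]) # 360+420
cv2.imwrite("pics/z1.png",a)
b=np.hstack([c(s,270,230,100,90,4),c(s,125,115,100,110,4)[:360]])
b=np.hstack([c(s,270,230,95,90,4),c(s,125,120,100,110,4)[80:440]])
cv2.imwrite("pics/z2.png",b)
print(a.shape,b.shape)
```

```text
(540, 780, 3) (360, 780, 3)
```

View pics/z1.png

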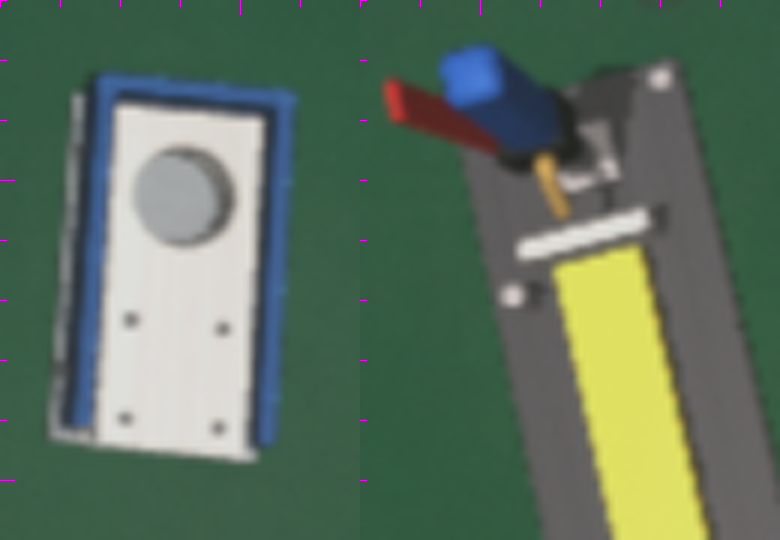

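View pics/z2.png

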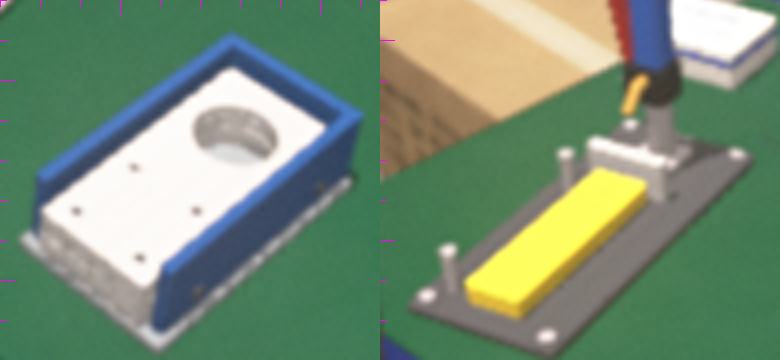

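Zoomed views: in the top crop, the magazine's wall corners are about (96,74), (296,92), (70,428) and (275,445), and the plate's front edge runs (95,440)–(257,460). The end stop, a pin, the grip and the bed are clear at right, and the second picture gives the matching corners. I'll fit both poses now.

```bash
cat > h.py <<'E'
import numpy as np,cv2
from bench import bot
from scipy.optimize import least_squares
np.set_printoptions(suppress=True,precision=2)
def proj(n,P):
    c=bot.camera_info(n);T=np.linalg.inv(c["world_from_camera"])
    p=np.atleast_2d(P)@T[:3,:3].T+T[:3,3]
    return np.c_[c["cx"]+c["fx"]*p[:,0]/-p[:,2],c["cy"]-c["fy"]*p[:,1]/-p[:,2]]
def rot(a): return np.array([[np.cos(a),-np.sin(a),0],[np.sin(a),np.cos(a),0],[0,0,1]])
def px(u,v,x0,y0,k): return (x0+(u+.5)/k-.5,y0+(v+.5)/k-.5)
def fit(obs,x0,zfree=True):
    P=np.array([o[1] for o in obs],float);D=np.array([o[2] for o in obs])
    V=np.array([o[0]=="top" for o in obs])
    def r(p):
        W=P@rot(p[2]).T+[p[0],p[1],p[3] if zfree else 0]
        a=np.where(V[:,None],proj("top",W),proj("scene",W))
        return (a-D).ravel()
    s=least_squares(r,x0,loss="soft_l1",x_scale=[100,100,1,10]);return s.x,r(s.x).reshape(-1,2)
E
cat > m.py <<'E'
from h import *
T=lambda u,v:px(u,v,310,170,6)
S=lambda u,v:px(u,v,270,230,4)
mag=[("top",(86,43,53),T(96,74)),("top",(86,-43,53),T(296,92)),("top",(-70,43,53),T(70,425)),("top",(-70,-43,53),T(276,445)),
("scene",(86,43,53),S(232,34)),("scene",(86,-43,53),S(362,114)),("scene",(-70,43,53),S(38,175)),("scene",(-70,-43,53),S(165,268))]
pl=[("top",(-75,32,40),T(95,440)),("top",(-75,-32,40),T(257,460)),("top",(75,32,40),T(113,103)),("top",(75,-32,40),T(267,118)),
("scene",(-75,32,40),S(40,207)),("scene",(-75,-32,40),S(152,287)),("scene",(75,32,40),S(232,67)),("scene",(75,-32,40),S(327,128))]
T=lambda u,v:px(u-360,v,130,155,6)
S=lambda u,v:px(u-380,v+80,125,120,4)
st=[("top",(75,30,40),T(520,260)),("top",(75,-30,40),T(650,230)),("top",(62,37,38),T(513,296)),("top",(160,-55,8),T(675,60)),("top",(122,0,174),T(473,75)),
("scene",(62,37,38),S(566,154)),("scene",(-64,37,38),S(448,250)),("scene",(-73,20,24),S(466,285)),("scene",(-73,-20,24),S(515,305)),("scene",(73,-20,24),S(650,185)),("scene",(73,20,24),S(600,168)),
("scene",(75,30,40),S(588,148)),("scene",(75,-30,40),S(662,165)),("scene",(-90,55,8),S(410,308)),("scene",(160,-55,8),S(752,158)),("scene",(-90,-55,8),S(548,357))]
im=cv2.imread("pics/top0.png");hsv=cv2.cvtColor(im,cv2.COLOR_BGR2HSV)
m=cv2.inRange(hsv,(25,120,120),(35,255,255));cs,_=cv2.findContours(m,0,2);c=max(cs,key=cv2.contourArea)
b=cv2.boxPoints(cv2.minAreaRect(c));print("yellow",b)
x0={"mag":(500,-200,0,0),"pl":(500,-200,0,0),"st":(450,250,.2,0)}
for n,o in (("mag",mag),("pl",pl),("st",st)):
    for sub in (o,[q for q in o if q[0]=="top"],[q for q in o if q[0]=="scene"]):
        x,r=fit(sub,x0[n],len(sub)==len(o));print(n,x, np.rad2deg(x[2]))
        if len(sub)==len(o):print(r.T)
    if n=="st":
        x,_=fit(o,x0[n]); W=np.array([(73,20,24),(73,-20,24),(-73,20,24),(-73,-20,24)])@rot(x[2]).T+[x[0],x[1],x[3]];print(proj("top",W))
E
python3 m.py
```

```text
yellow [[161.53 198.65]
 [176.43 195.21]
 [188.52 247.57]
 [173.62 251.01]]
mag [ 480.2  -199.64   -0.14   -1.88] -7.8215827448307484
[[ 0.46 -0.22  0.28 -0.4  -0.43  0.25 -1.34  0.71]
 [-0.65 -0.23 -0.1   0.34 -0.44  0.18 -0.63  1.73]]
mag [ 479.6  -199.14   -0.13    0.  ] -7.54886412157746
mag [ 479.11 -200.21   -0.14    0.  ] -8.082075606136305
pl [ 479.23 -201.47   -0.12    1.39] -6.615049554240058
[[ 0.88 -1.28  0.87 -0.67  0.99 -1.46 -0.39  0.79]
 [ 0.64 -0.43  0.23 -0.22  0.61 -0.41 -0.16 -0.08]]
pl [ 479.51 -201.79   -0.12    0.  ] -6.895755363991174
pl [ 480.38 -200.94   -0.11    0.  ] -6.450316475991297
st [474.52 239.88   0.24  -3.53] 13.546998784409581
[[ 0.21  0.14  0.07  0.57 -0.36  0.13  0.06 -0.46  0.55 -0.58 -0.42 -0.54
  -0.41 -1.26  1.13  0.7 ]
 [ 0.41 -0.31 -0.21 -0.74 -0.18  0.3   0.52  0.09 -0.39  0.15  0.7  -0.45
   0.78 -0.75 -0.29 -0.18]]
st [473.15 239.6    0.23   0.  ] 13.271852139792918
st [471.82 235.79   0.24   0.  ] 13.4835359381803
[[161.86 199.01]
 [176.03 195.25]
 [173.4  251.21]
 [187.96 247.29]]
```

The fit gives the magazine at about (479.7, −199.6) with yaw −7.5°, and the station at about (473.3, 239.5) with yaw 13.4°. The fitted heights agree with the text to within 2–3 mm.

Plan:
1. Drag the plate about 57 mm forward with shut fingers in its bore.
2. Regrasp it across its width in front of the walls.
3. Carry it to the station and seat it.

```bash
python3 -m inch '.122 .192 0 0 0 -.143 -1;.244 .384 0 0 0 -.285 -1;.366 .576 0 0 0 -.428 -1;.488 .768 0 0 0 -.57 -1;.61 .96 0 0 0 -.713 -1'
python3 -m inch '.122 .193 -.1 0 0 0 -1;.244 .386 -.2 0 0 0 -1;.366 .579 -.3 0 0 0 -1;.488 .772 -.4 0 0 0 -1;.61 .965 -.5 0 0 0 -1'
python3 -c "
from bench import bot;import numpy as np;np.set_printoptions(suppress=True,precision=4)
s=bot.get_state();print(s['tcp_pos'],s['orientation'],s['q'],s['finger_gap'])"
```

```text
t: 0.72
tcp_pos: [395.0, -396.5, 196.6]
orientation: [[0.991, -0.131, -0.0], [-0.131, -0.991, 0.001], [-0.001, -0.001, -1.0]]
force: [0.3, -0.5, 0.2]
finger_gap: -0.4
finger_force: 0.0
t: 1.35
tcp_pos: [516.9, -203.6, 96.1]
orientation: [[0.992, -0.127, -0.0], [-0.127, -0.992, 0.0], [-0.0, -0.0, -1.0]]
force: [0.4, -0.5, 1.0]
finger_gap: 0.2
finger_force: 0.0
[ 516.9046 -203.5804   96.1374] [[ 0.9919 -0.1269 -0.0004]
 [-0.1269 -0.9919  0.0001]
 [-0.0004 -0.0001 -1.    ]] [-0.4718  0.002   1.9542 -0.      1.1858  1.2263] 0.16182157076089732
```

Run:
```python
from h import *
c=bot.camera_info("top");M=c["world_from_camera"]
u,v=px(184,196.5,310,170,6)
d=M[:3,:3]@[(u-c["cx"])/c["fx"],-(v-c["cy"])/c["fy"],-1]
print(M[:3,3]+d*(40-M[2,3])/d[2])
```

```text
[ 515.47 -204.87   40.  ]
```

```bash
python3 -m inch '-.007 -.007 -.1 0 0 0 -1;-.007 -.007 -.18 0 0 0 -1;-.007 -.007 -.24 0 0 0 -1;-.007 -.007 -.275 0 0 0 -1;-.007 -.007 -.3 0 0 0 -1'
```

```text
t: 1.98
tcp_pos: [515.2, -207.2, 37.1]
orientation: [[0.992, -0.128, 0.0], [-0.128, -0.992, -0.0], [0.0, 0.0, -1.0]]
force: [0.2, 0.0, -0.1]
finger_gap: 0.4
finger_force: 0.0
```

```bash
python3 -m inch '0 .005 -.006 0 0 0 -1;-.02 .008 -.006 0 0 0 -1;-.05 .012 -.006 0 0 0 -1;-.085 .016 -.006 0 0 0 -1;-.12 .021 -.006 0 0 0 -1'
python3 -m inch '-.04 .005 0 0 0 0 -1;-.08 .01 0 0 0 0 -1;-.12 .0155 0 0 0 0 -1;-.15 .0195 0 0 0 0 -1;-.17 .022 0 0 0 0 -1'
python3 - <<'E'
import sys;sys.path.insert(0,'.')
from h import *
a=bot.read_camera("scene")[230:330,240:370,::-1];b=bot.read_camera("top")[170:290,290:390,::-1]
r=lambda i,k:cv2.resize(i,None,fx=k,fy=k,interpolation=2)
A=r(a,3);B=r(b,3);h=360
A=cv2.copyMakeBorder(A,0,h-A.shape[0],0,0,0)
cv2.imwrite("pics/d1.png",np.hstack([A,B]))
E
```

```text
t: 2.6
tcp_pos: [490.6, -202.2, 36.0]
orientation: [[0.992, -0.127, 0.0], [-0.127, -0.992, -0.0], [0.0, 0.0, -1.0]]
force: [-0.5, 0.2, 0.1]
finger_gap: 0.2
finger_force: 0.0
t: 3.22
tcp_pos: [456.8, -197.8, 35.9]
orientation: [[0.992, -0.127, 0.0], [-0.127, -0.992, 0.0], [0.0, -0.0, -1.0]]
force: [0.8, 1.0, 0.8]
finger_gap: -0.2
finger_force: 0.0
```

View pics/d1.png

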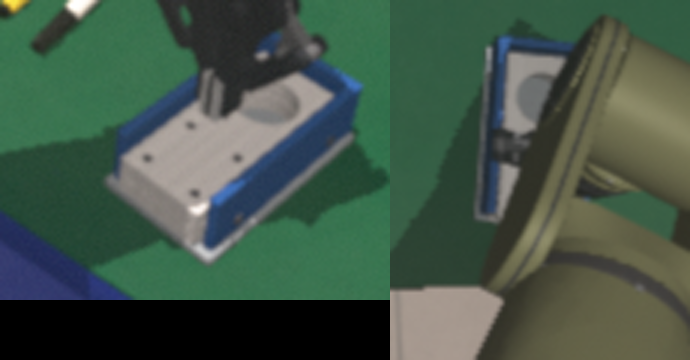

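The plate hasn't moved: the finger tips stand over the plate in front of the bore, at about (215,112) in the left crop. I'll check how high the tips really are.

Run:
```python
from h import *
s=bot.get_state();p=s["tcp_pos"];print(p,s["q"],s["force"])
for z in(30,36,40,45,50):
    q=proj("scene",[p[0],p[1],z])[0];print(z,q,(q-[240,230])*3)
im=bot.read_camera("scene")[235:305,265:365,::-1]
cv2.imwrite("pics/d2.png",cv2.resize(im,None,fx=7,fy=7,interpolation=2))
```

```text
[ 456.88 -197.83   35.91] [-0.52 -0.05  2.12  0.    1.07  1.18] [-0.48  0.48 -0.72]
30 [309.44 280.9 ] [208.32 152.71]
36 [309.75 278.8 ] [209.25 146.4 ]
40 [309.95 277.38] [209.86 142.15]
45 [310.21 275.61] [210.64 136.82]
50 [310.48 273.81] [211.43 131.44]
```

View pics/d2.png

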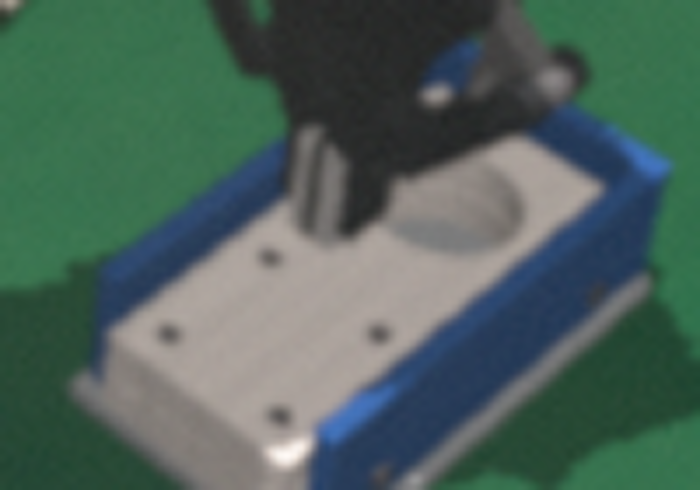

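The tip appears at about (325,240) in this crop, but the reported TCP projects to about (314,307), roughly 25 mm lower. The tips are therefore higher than the pose says, so I'll touch the plate gently to calibrate.

```bash
python3 -m inch '0 0 -.01 0 0 0 -1;0 0 -.02 0 0 0 -1;0 0 -.03 0 0 0 -1;0 0 -.04 0 0 0 -1;0 0 -.05 0 0 0 -1'
```

```text
t: 4.0
tcp_pos: [457.2, -197.8, 25.7]
orientation: [[0.992, -0.127, -0.0], [-0.127, -0.992, 0.0], [-0.0, -0.0, -1.0]]
force: [0.2, -0.7, -0.7]
finger_gap: -0.0
finger_force: 0.0
```

```bash
python3 -m inch '0 0 -.01 0 0 0 -1;0 0 -.015 0 0 0 -1;0 0 -.02 0 0 0 -1;0 0 -.025 0 0 0 -1;0 0 -.03 0 0 0 -1'
```

```text
t: 4.62
tcp_pos: [457.2, -197.9, 19.9]
orientation: [[0.992, -0.127, 0.0], [-0.127, -0.992, -0.0], [0.0, 0.0, -1.0]]
force: [-0.7, 0.2, -0.9]
finger_gap: 0.2
finger_force: 0.0
```

```bash
python3 -m inch '0 0 -.005 0 0 0 -1;0 0 -.01 0 0 0 -1;0 0 -.015 0 0 0 -1;0 0 -.02 0 0 0 -1;0 0 -.02 0 0 0 -1'
```

```text
t: 5.25
tcp_pos: [457.1, -197.8, 15.8]
orientation: [[0.992, -0.127, -0.0], [-0.127, -0.992, 0.0], [-0.0, -0.0, -1.0]]
force: [-0.2, 0.2, -0.2]
finger_gap: -0.0
finger_force: 0.0
```

```bash
python3 -m inch '0 0 -.003 0 0 0 -1;0 0 -.006 0 0 0 -1;0 0 -.009 0 0 0 -1;0 0 -.012 0 0 0 -1;0 0 -.012 0 0 0 -1'
```

```text
t: 5.88
tcp_pos: [457.2, -197.8, 13.5]
orientation: [[0.992, -0.127, -0.0], [-0.127, -0.992, 0.0], [-0.0, -0.0, -1.0]]
force: [1.1, 0.3, 0.6]
finger_gap: 0.4
finger_force: 0.0
```

```bash
python3 -m inch '0 0 -.003 0 0 0 -1;0 0 -.006 0 0 0 -1;0 0 -.009 0 0 0 -1;0 0 -.01 0 0 0 -1;0 0 -.01 0 0 0 -1'
python3 - <<'E'
from h import *
p=bot.get_state()["tcp_pos"]
for z in(12,40):print(z,(proj("scene",[p[0],p[1],z])[0]-[265,235])*7)
im=bot.read_camera("scene")[235:305,265:365,::-1]
cv2.imwrite("pics/d3.png",cv2.resize(im,None,fx=7,fy=7,interpolation=2))
E
```

```text
t: 6.5
tcp_pos: [457.2, -197.9, 11.5]
orientation: [[0.992, -0.127, -0.0], [-0.127, -0.992, 0.0], [-0.0, -0.0, -1.0]]
force: [0.6, -0.6, 0.1]
finger_gap: 0.0
finger_force: 0.0
12 [305.41 364.29]
40 [315.36 296.18]
```

View pics/d3.png

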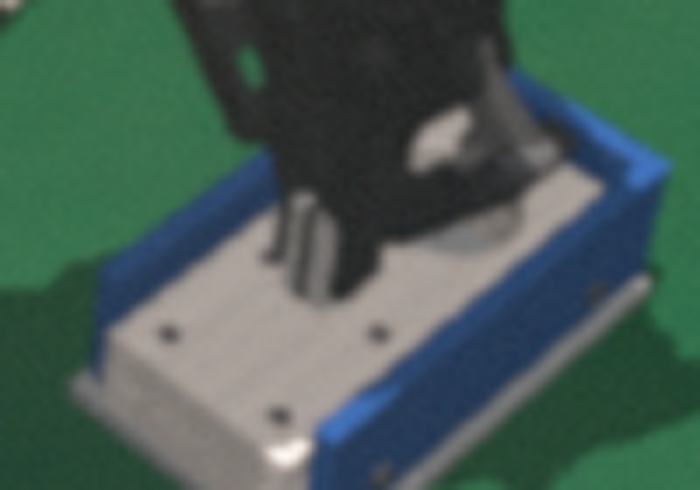

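The tips are now at about (320,300), just above the plate surface, so the true tip height is roughly 30 mm more than reported. I'll keep descending in small steps until there is contact.

```bash
python3 -m inch '0 0 -.003 0 0 0 -1;0 0 -.006 0 0 0 -1;0 0 -.008 0 0 0 -1;0 0 -.01 0 0 0 -1;0 0 -.01 0 0 0 -1'
```

```text
t: 7.18
tcp_pos: [457.2, -197.9, 9.5]
orientation: [[0.992, -0.127, -0.0], [-0.127, -0.992, 0.0], [-0.0, -0.0, -1.0]]
force: [-0.2, 0.2, -0.3]
finger_gap: -0.0
finger_force: 0.0
```

```bash
python3 -m inch '0 0 -.002 0 0 0 -1;0 0 -.004 0 0 0 -1;0 0 -.006 0 0 0 -1;0 0 -.008 0 0 0 -1;0 0 -.008 0 0 0 -1'
```

```text
t: 7.8
tcp_pos: [457.1, -197.8, 7.9]
orientation: [[0.992, -0.127, -0.0], [-0.127, -0.992, 0.0], [-0.0, -0.0, -1.0]]
force: [0.1, -0.0, -0.0]
finger_gap: 0.3
finger_force: 0.0
```

```bash
python3 -m inch '0 0 -.002 0 0 0 -1;0 0 -.004 0 0 0 -1;0 0 -.006 0 0 0 -1;0 0 -.008 0 0 0 -1;0 0 -.008 0 0 0 -1'
```

```text
t: 8.43
tcp_pos: [457.2, -197.9, 6.3]
orientation: [[0.992, -0.127, -0.0], [-0.127, -0.992, 0.0], [-0.0, -0.0, -1.0]]
force: [0.4, -0.2, 0.0]
finger_gap: -0.2
finger_force: 0.0
```

```bash
python3 -m inch '0 0 -.002 0 0 0 -1;0 0 -.004 0 0 0 -1;0 0 -.006 0 0 0 -1;0 0 -.008 0 0 0 -1;0 0 -.008 0 0 0 -1'
```

```text
t: 9.05
tcp_pos: [457.3, -197.9, 5.8]
orientation: [[0.992, -0.127, -0.001], [-0.127, -0.992, 0.0], [-0.001, -0.0, -1.0]]
force: [-4.7, 2.2, 8.3]
finger_gap: 0.1
finger_force: 4.3
```

Contact is at a reported z of about 6.0, so the true tip height is the reported value plus 34 mm. I'll go back over the bore and descend to a reported z of 2.

```bash
python3 -m inch '0 0 .05 0 0 0 -1;.1 -.012 .06 0 0 0 -1;.2 -.024 .06 0 0 0 -1;.29 -.036 .06 0 0 0 -1;.29 -.036 .06 0 0 0 -1'
python3 -m inch '0 0 -.02 0 0 0 -1;0 0 -.04 0 0 0 -1;0 0 -.055 0 0 0 -1;0 0 -.065 0 0 0 -1;0 0 -.0735 0 0 0 -1'
```

```text
t: 9.68
tcp_pos: [516.2, -205.3, 17.2]
orientation: [[0.992, -0.126, 0.001], [-0.126, -0.992, -0.0], [0.001, 0.0, -1.0]]
force: [-0.1, -0.7, -0.4]
finger_gap: 0.1
finger_force: 0.0
t: 10.3
tcp_pos: [515.1, -205.1, 1.9]
orientation: [[0.992, -0.127, -0.0], [-0.127, -0.992, 0.0], [-0.0, 0.0, -1.0]]
force: [-0.3, 0.0, 0.5]
finger_gap: 0.1
finger_force: 0.0
```

```bash
python3 -m inch '-.015 .002 0 0 0 0 -1;-.03 .004 0 0 0 0 -1;-.045 .006 0 0 0 0 -1;-.06 .008 0 0 0 0 -1;-.075 .01 0 0 0 0 -1'
python3 -m inch '-.03 .004 0 0 0 0 -1;-.06 .008 0 0 0 0 -1;-.09 .012 0 0 0 0 -1;-.12 .016 0 0 0 0 -1;-.15 .02 0 0 0 0 -1'
python3 -m inch '-.02 .003 0 0 0 0 -1;-.04 .005 0 0 0 0 -1;-.055 .007 0 0 0 0 -1;-.065 .0085 0 0 0 0 -1;-.07 .009 0 0 0 0 -1'
python3 - <<'E'
from h import *
im=bot.read_camera("scene")[225:305,255:365,::-1]
cv2.imwrite("pics/d4.png",cv2.resize(im,None,fx=7,fy=7,interpolation=2))
E
```

```text
t: 10.92
tcp_pos: [500.2, -203.1, 2.2]
orientation: [[0.992, -0.127, 0.001], [-0.127, -0.992, -0.0], [0.001, 0.0, -1.0]]
force: [0.1, -0.6, -0.2]
finger_gap: 0.3
finger_force: 0.4
t: 11.55
tcp_pos: [469.9, -199.1, 2.1]
orientation: [[0.992, -0.127, 0.0], [-0.127, -0.992, -0.0], [0.0, 0.0, -1.0]]
force: [1.9, -0.4, -0.1]
finger_gap: -0.1
finger_force: 0.7
t: 12.18
tcp_pos: [456.2, -197.3, 2.1]
orientation: [[0.992, -0.127, 0.0], [-0.127, -0.992, -0.0], [0.0, 0.0, -1.0]]
force: [2.2, -0.2, 1.5]
finger_gap: 0.4
finger_force: 0.7
```

View pics/d4.png

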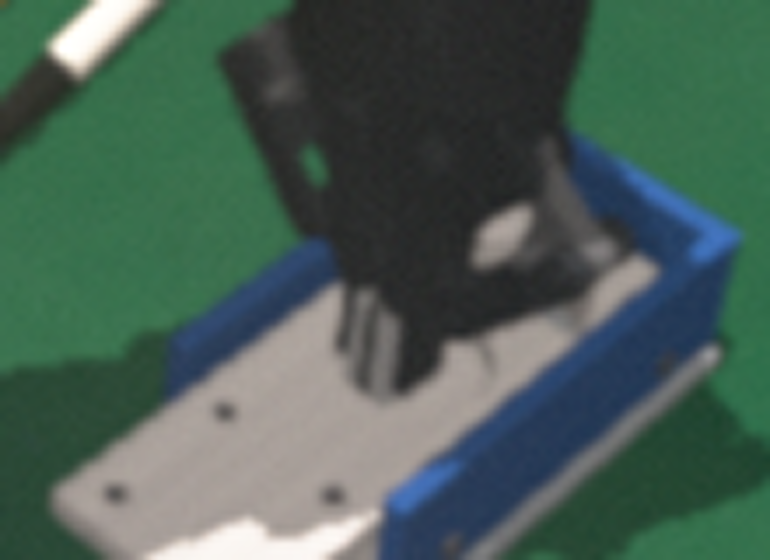

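The plate is drawn out about 54 mm: its front corner is at (52,500) in the crop and the others stay put. Next I'll lift out, go to magazine x ≈ −89 with the fingers open, and descend astride the plate.

```bash
python3 -m inch '.003 0 .2 0 0 0 -1;.003 0 .4 0 0 0 -1;-.1 .0135 .4 0 0 0 1;-.22 .03 .4 0 0 0 1;-.3235 .044 .4 0 0 0 1'
python3 -m inch '0 0 -.1 0 0 0 1;0 0 -.22 0 0 0 1;0 0 -.32 0 0 0 1;0 0 -.38 0 0 0 1;0 0 -.4 0 0 0 1'
```

```text
t: 12.85
tcp_pos: [390.0, -187.9, 81.4]
orientation: [[0.992, -0.127, -0.002], [-0.127, -0.992, 0.001], [-0.002, -0.001, -1.0]]
force: [-0.2, 0.4, -0.1]
finger_gap: 54.4
finger_force: 0.0
t: 13.48
tcp_pos: [390.8, -188.1, 1.1]
orientation: [[0.992, -0.127, -0.002], [-0.127, -0.992, 0.001], [-0.002, -0.001, -1.0]]
force: [-0.4, -0.9, 0.2]
finger_gap: 85.3
finger_force: 0.0
```

```bash
python3 -m inch '0 0 -.03 0 0 0 1;0 0 -.06 0 0 0 1;0 0 -.08 0 0 0 1;0 0 -.09 0 0 0 1;0 0 -.09 0 0 0 1'
python3 -m inch '0 0 0 0 0 0 -.2;0 0 0 0 0 0 -.2;0 0 0 0 0 0 -.2;0 0 0 0 0 0 -.2;0 0 0 0 0 0 -.2'
python3 -m inch '0 0 0 0 0 0 -1;0 0 0 0 0 0 -1;0 0 0 0 0 0 -1;0 0 0 0 0 0 -1;0 0 0 0 0 0 -1'
python3 - <<'E'
from h import *
im=bot.read_camera("scene")[225:325,245:365,::-1]
cv2.imwrite("pics/d5.png",cv2.resize(im,None,fx=6,fy=6,interpolation=2))
E
```

```text
t: 14.1
tcp_pos: [391.5, -188.5, -16.0]
orientation: [[0.992, -0.127, -0.0], [-0.127, -0.992, 0.0], [-0.0, -0.0, -1.0]]
force: [-0.4, -0.0, -1.0]
finger_gap: 85.1
finger_force: 0.0
t: 14.72
tcp_pos: [391.7, -188.6, -15.3]
orientation: [[0.992, -0.127, 0.0], [-0.127, -0.992, -0.0], [0.0, 0.0, -1.0]]
force: [-2.3, 2.4, 5.8]
finger_gap: 62.6
finger_force: 64.3
t: 15.35
tcp_pos: [391.7, -188.6, -15.3]
orientation: [[0.992, -0.127, 0.0], [-0.127, -0.992, -0.0], [0.0, 0.0, -1.0]]
force: [-2.4, 2.0, 5.9]
finger_gap: 62.5
finger_force: 64.3
```

View pics/d5.png

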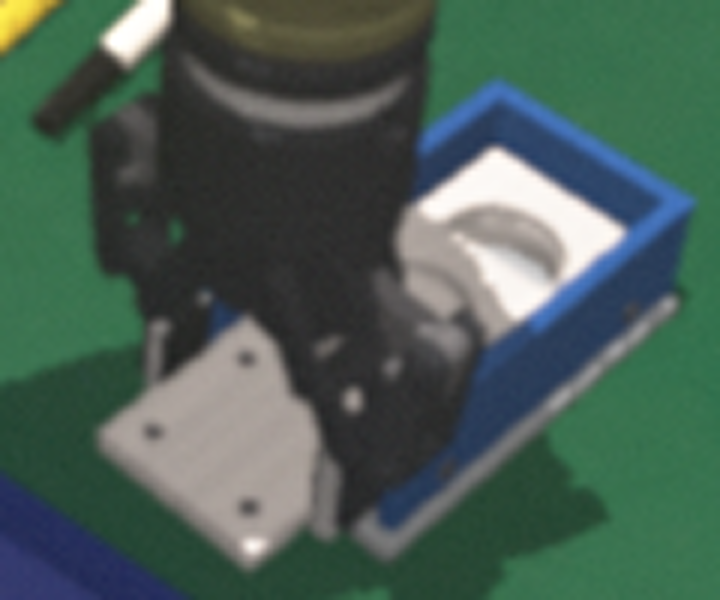

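The plate is held across its width with a gap of 62.5 mm and 64 N. I'll work out where it sits in the hand, then lift and draw it out.

```bash
python3 - <<'E'
from h import *
c=bot.camera_info("scene");M=c["world_from_camera"]
p=bot.get_state()["tcp_pos"]
for u,v in((98,435),(250,567)):
    u,v=px(u,v,245,225,6)
    d=M[:3,:3]@[(u-c["cx"])/c["fx"],-(v-c["cy"])/c["fy"],-1]
    w=M[:3,3]+d*(38-M[2,3])/d[2]
    print(w, rot(np.deg2rad(7.3))@(w-p))
E
python3 -m inch '0 0 .02 0 0 0 -1;0 0 .03 0 0 0 -1;-.04 .005 .03 0 0 0 -1;-.1 .013 .03 0 0 0 -1;-.16 .021 .03 0 0 0 -1'
python3 -m inch '-.06 .008 0 0 0 0 -1;-.12 .0155 .01 0 0 0 -1;-.16 .021 .08 0 0 0 -1;-.16 .021 .2 0 0 0 -1;-.16 .021 .35 0 0 0 -1'
```

```text
[ 356.62 -153.04   38.  ] [-39.28  30.81  53.27]
[ 346.42 -218.19   38.  ] [-41.12 -35.11  53.27]
t: 16.02
tcp_pos: [358.2, -183.9, -10.4]
orientation: [[0.992, -0.127, -0.001], [-0.127, -0.992, 0.0], [-0.001, -0.0, -1.0]]
force: [-0.6, -0.0, -1.1]
finger_gap: 62.4
finger_force: 65.6
t: 16.65
tcp_pos: [326.3, -179.6, 60.2]
orientation: [[0.992, -0.127, -0.001], [-0.127, -0.992, 0.001], [-0.001, -0.001, -1.0]]
force: [0.7, 0.1, -0.9]
finger_gap: 62.6
finger_force: 65.8
```

```bash
python3 -m inch '.03 .12 0 0 0 .03 -1;.07 .26 0 0 0 .06 -1;.1 .4 0 0 0 .09 -1;.14 .54 0 0 0 .12 -1;.177 .674 0 0 0 .153 -1'
python3 -m inch '.036 .135 0 0 0 .03 -1;.072 .27 0 0 0 .06 -1;.107 .405 0 0 0 .09 -1;.142 .54 0 0 0 .12 -1;.177 .673 0 0 0 .153 -1'
python3 -m inch '.036 .135 0 0 0 .03 -1;.072 .27 0 0 0 .06 -1;.107 .405 0 0 0 .09 -1;.142 .54 0 0 0 .12 -1;.177 .673 0 0 0 .154 -1'
python3 - <<'E'
from h import *
im=bot.read_camera("scene")[95:245,105:255,::-1]
cv2.imwrite("pics/e1.png",cv2.resize(im,None,fx=4,fy=4,interpolation=2))
im=bot.read_camera("top");hs=cv2.cvtColor(im,cv2.COLOR_RGB2HSV)
m=cv2.inRange(hs,(105,150,100),(125,255,255));m[:150]=0;m[190:]=0;m[:,190:]=0
ys,xs=np.nonzero(m);print(len(xs),xs.mean(),ys.mean())
E
```

```text
t: 17.27
tcp_pos: [362.6, -44.5, 60.2]
orientation: [[1.0, -0.006, 0.001], [-0.006, -1.0, -0.0], [0.001, 0.0, -1.0]]
force: [-0.6, -0.1, -1.4]
finger_gap: 62.6
finger_force: 65.8
t: 17.9
tcp_pos: [398.0, 90.0, 60.2]
orientation: [[0.994, 0.114, 0.0], [0.114, -0.994, 0.0], [0.0, 0.0, -1.0]]
force: [1.1, 0.9, -1.6]
finger_gap: 62.1
finger_force: 65.8
t: 18.52
tcp_pos: [433.5, 224.4, 60.2]
orientation: [[0.973, 0.233, 0.0], [0.233, -0.973, 0.0], [0.0, 0.0, -1.0]]
force: [-0.9, -0.3, -1.4]
finger_gap: 62.4
finger_force: 65.8
88 148.45454545454547 167.4431818181818
```

```bash
python3 -m inch '0 0 -.1 0 0 0 -1;0 0 -.2 0 0 0 -1;0 0 -.28 0 0 0 -1;0 0 -.34 0 0 0 -1;0 0 -.37 0 0 0 -1'
python3 -m inch '0 0 -.015 0 0 0 -1;0 0 -.025 0 0 0 -1;0 0 -.035 0 0 0 -1;0 0 -.04 0 0 0 -1;0 0 -.04 0 0 0 -1'
```

```text
t: 19.25
tcp_pos: [433.4, 223.6, -14.6]
orientation: [[0.973, 0.232, -0.001], [0.232, -0.973, -0.0], [-0.001, 0.0, -1.0]]
force: [-0.5, -1.2, -1.4]
finger_gap: 62.6
finger_force: 66.0
t: 19.88
tcp_pos: [433.7, 224.0, -21.9]
orientation: [[0.973, 0.232, 0.0], [0.232, -0.973, 0.0], [0.0, -0.0, -1.0]]
force: [1.0, 0.6, -1.6]
finger_gap: 62.5
finger_force: 66.0
```

```bash
python3 -m inch '0 0 -.003 0 0 0 -1;0 0 -.006 0 0 0 -1;0 0 -.009 0 0 0 -1;0 0 -.01 0 0 0 -1;0 0 -.01 0 0 0 -1'
```

```text
t: 20.5
tcp_pos: [433.7, 224.0, -23.1]
orientation: [[0.973, 0.232, -0.001], [0.232, -0.973, -0.0], [-0.001, 0.0, -1.0]]
force: [-3.9, -1.9, 5.7]
finger_gap: 62.3
finger_force: 66.8
```

The plate rests on the bed (contact at reported z −23.1, as expected). Next I'll slide it towards the pins while it is gripped, watching the force.

```bash
python3 -m inch '0 0 .003 0 0 0 -1;-.001 .005 .003 0 0 0 -1;-.0023 .0097 .003 0 0 0 -1;-.0035 .0146 .003 0 0 0 -1;-.0046 .0195 .003 0 0 0 -1'
```

```text
t: 21.12
tcp_pos: [433.3, 227.9, -23.1]
orientation: [[0.973, 0.232, 0.001], [0.232, -0.973, 0.0], [0.001, 0.0, -1.0]]
force: [0.2, -3.3, 3.1]
finger_gap: 62.5
finger_force: 66.4
```

```bash
python3 -m inch '-.0006 .0024 0 0 0 0 -1;-.0012 .0049 0 0 0 0 -1;-.0012 .0049 0 0 0 0 -1;-.0012 .0049 0 0 0 0 -1;-.0012 .0049 0 0 0 0 -1'
```

```text
t: 21.75
tcp_pos: [432.9, 228.9, -23.1]
orientation: [[0.973, 0.232, 0.001], [0.232, -0.973, 0.0], [0.001, -0.0, -1.0]]
force: [1.6, -2.8, 5.7]
finger_gap: 62.4
finger_force: 66.6
```

```bash
python3 -m inch '-.0008 .0034 0 0 0 0 -1;-.0017 .0068 0 0 0 0 -1;-.0017 .0068 0 0 0 0 -1;-.0017 .0068 0 0 0 0 -1;-.0017 .0068 0 0 0 0 -1'
```

```text
t: 22.38
tcp_pos: [432.6, 229.7, -23.1]
orientation: [[0.973, 0.231, 0.001], [0.231, -0.973, -0.001], [0.0, 0.001, -1.0]]
force: [1.9, -5.8, 6.1]
finger_gap: 62.2
finger_force: 66.7
```

```bash
python3 -m inch '-.0008 .0034 0 0 0 0 -1;-.0017 .0068 0 0 0 0 -1;-.0017 .0068 0 0 0 0 -1;-.0017 .0068 0 0 0 0 -1;-.0017 .0068 0 0 0 0 -1'
```

```text
t: 23.0
tcp_pos: [432.5, 229.8, -23.1]
orientation: [[0.973, 0.231, 0.001], [0.231, -0.973, -0.003], [0.0, 0.003, -1.0]]
force: [3.3, -11.3, 6.8]
finger_gap: 62.6
finger_force: 66.8
```

The plate is against the pins (11 N). I'll back off slightly and push towards the end stop.

```bash
python3 -m inch '.0012 -.0049 0 0 0 0 -1;.006 -.0037 0 0 0 0 -1;.011 -.0025 0 0 0 0 -1;.016 -.0014 0 0 0 0 -1;.021 -.0002 0 0 0 0 -1'
```

```text
t: 23.62
tcp_pos: [432.1, 229.7, -23.2]
orientation: [[0.973, 0.231, -0.011], [0.231, -0.973, -0.004], [-0.011, 0.002, -1.0]]
force: [-15.2, -12.5, 24.5]
finger_gap: 62.6
finger_force: 68.6
```

```bash
python3 -m inch '.0035 .0008 0 0 0 0 -1;.0075 .0018 0 0 0 0 -1;.0075 .0018 0 0 0 0 -1;.0075 .0018 0 0 0 0 -1;.0075 .0018 0 0 0 0 -1'
```

```text
t: 24.25
tcp_pos: [432.0, 229.7, -23.2]
orientation: [[0.973, 0.231, -0.014], [0.231, -0.973, -0.005], [-0.015, 0.002, -1.0]]
force: [-18.8, -13.2, 27.7]
finger_gap: 62.6
finger_force: 68.9
```

```bash
python3 -m inch '.0035 .0008 0 0 0 0 -1;.0075 .0018 0 0 0 0 -1;.0075 .0018 0 0 0 0 -1;.0075 .0018 0 0 0 0 -1;.0075 .0018 0 0 0 0 -1'
```

```text
t: 24.88
tcp_pos: [432.3, 229.7, -23.2]
orientation: [[0.973, 0.231, -0.017], [0.231, -0.973, -0.006], [-0.018, 0.002, -1.0]]
force: [-23.8, -14.2, 31.8]
finger_gap: 62.5
finger_force: 69.3
```

The plate is blocked (24 N in x, no travel). I'll back off and look.

```bash
python3 -m inch '-.008 -.002 0 0 0 0 -1;-.018 -.0042 0 0 0 0 -1;-.027 -.0065 0 0 0 0 -1;-.036 -.0085 .003 0 0 0 -1;-.036 -.0085 .003 0 0 0 -1'
python3 - <<'E'
from h import *
s=bot.get_state();print(s["tcp_pos"],s["force"])
a=bot.read_camera("scene")[120:235,120:225,::-1];b=bot.read_camera("top")[150:265,130:205,::-1]
np.save("pics/a.npy",a);np.save("pics/b.npy",b)
r=lambda i,k:cv2.resize(i,None,fx=k,fy=k,interpolation=2)
o=np.hstack([r(a,5)[:575],r(b,5)[:575,:275]]);print(o.shape)
cv2.imwrite("pics/e2.png",o)
# predicted scene/top pixels (in crop zoom) of seated plate corners, stop
for n,(x0,y0),off in(("scene",(120,120),0),("top",(130,150),525)):
    W=np.array([(75,30,40),(75,-30,40),(62,37,38),(-64,37,38),(75,32,32),(75,-32,32),(-75,32,32),(-75,-32,32)])@rot(np.deg2rad(13.4)).T+[473.3,239.5,0]
    print(((proj(n,W)-[x0,y0]+.5)*5+[off,0]).round())
E
```

```text
t: 25.5
tcp_pos: [432.2, 229.8, -23.0]
orientation: [[0.973, 0.231, 0.001], [0.231, -0.973, -0.001], [0.001, 0.001, -1.0]]
force: [4.2, -6.1, 2.4]
finger_gap: 62.4
finger_force: 66.4
[432.16 229.76 -23.01] [ 4.2  -6.08  2.4 ]
(575, 800, 3)
[[281. 279.]
 [375. 307.]
 [257. 290.]
 [108. 411.]
 [280. 291.]
 [379. 320.]
 [104. 435.]
 [210. 472.]]
[[659. 245.]
 [767. 217.]
 [652. 272.]
 [701. 502.]
 [660. 248.]
 [774. 218.]
 [718. 520.]
 [836. 489.]]
```

View pics/e2.png

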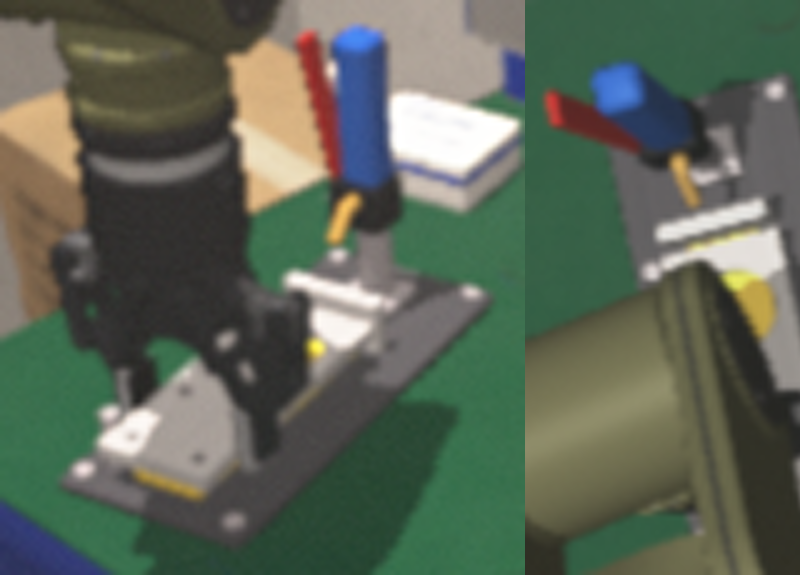

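The last picture shows a roughly 7 mm gap between the plate's bore end and the stop: the yellow strip at (725,240) in the right crop. Pushing from above just wedges the plate on the bed. I'll let go and push its −x end low down with the shut fingers.

```bash
python3 -m inch '0 0 0 0 0 0 -.2;0 0 0 0 0 0 .2;0 0 0 0 0 0 .6;0 0 0 0 0 0 1;0 0 0 0 0 0 1'
python3 -m inch '0 0 .06 0 0 0 1;0 0 .14 0 0 0 1;0 0 .22 0 0 0 1;0 0 .3 0 0 0 1;0 0 .3 0 0 0 1'
python3 -m inch '-.06 -.015 0 0 0 0 1;-.14 -.035 0 0 0 0 -1;-.22 -.055 0 0 0 0 -1;-.294 -.0745 0 0 0 0 -1;-.294 -.0745 0 0 0 0 -1'
python3 -m inch '0 0 -.05 0 0 0 -1;0 0 -.11 0 0 0 -1;0 0 -.17 0 0 0 -1;0 0 -.21 0 0 0 -1;0 0 -.226 0 0 0 -1'
```

```text
t: 26.22
tcp_pos: [431.2, 230.7, -23.2]
orientation: [[0.973, 0.232, -0.001], [0.232, -0.973, 0.0], [-0.001, -0.0, -1.0]]
force: [0.4, -1.5, -0.4]
finger_gap: 85.4
finger_force: 0.0
t: 26.85
tcp_pos: [433.4, 231.1, 39.6]
orientation: [[0.973, 0.232, 0.004], [0.232, -0.973, 0.002], [0.004, -0.001, -1.0]]
force: [-0.4, -1.0, -0.3]
finger_gap: 85.5
finger_force: 0.0
t: 27.48
tcp_pos: [371.0, 215.0, 35.9]
orientation: [[0.973, 0.232, -0.002], [0.232, -0.973, -0.001], [-0.002, 0.0, -1.0]]
force: [0.3, 0.3, -0.3]
finger_gap: 11.9
finger_force: 0.0
t: 28.1
tcp_pos: [372.6, 215.4, -8.9]
orientation: [[0.973, 0.232, -0.001], [0.232, -0.973, -0.001], [-0.002, 0.0, -1.0]]
force: [-0.1, -0.2, -0.2]
finger_gap: 0.1
finger_force: 0.0
```

```bash
python3 -m inch '.015 .0035 0 0 0 0 -1;.03 .007 0 0 0 0 -1;.045 .0107 0 0 0 0 -1;.058 .0138 0 0 0 0 -1;.068 .0162 0 0 0 0 -1'
```

```text
t: 28.72
tcp_pos: [386.4, 218.8, -8.0]
orientation: [[0.973, 0.232, -0.001], [0.232, -0.973, -0.0], [-0.001, 0.0, -1.0]]
force: [-1.2, -0.8, 3.0]
finger_gap: -0.1
finger_force: 1.1
```

```bash
python3 -m inch '.0035 .0008 0 0 0 0 -1;.007 .0017 0 0 0 0 -1;.0105 .0025 0 0 0 0 -1;.0105 .0025 0 0 0 0 -1;.0105 .0025 0 0 0 0 -1'
```

```text
t: 29.35
tcp_pos: [388.9, 219.4, -8.0]
orientation: [[0.973, 0.232, 0.0], [0.232, -0.973, 0.0], [0.0, -0.0, -1.0]]
force: [-1.7, -0.3, 1.0]
finger_gap: -0.1
finger_force: 0.5
```

```bash
python3 -m inch '.0035 .0008 0 0 0 0 -1;.007 .0017 0 0 0 0 -1;.0075 .0018 0 0 0 0 -1;.0075 .0018 0 0 0 0 -1;.0075 .0018 0 0 0 0 -1'
```

```text
t: 29.98
tcp_pos: [390.3, 219.7, -8.0]
orientation: [[0.973, 0.232, 0.0], [0.232, -0.973, 0.0], [0.0, -0.0, -1.0]]
force: [-0.8, -0.1, -0.3]
finger_gap: 0.2
finger_force: 0.4
```

```bash
python3 -m inch '.0035 .0008 0 0 0 0 -1;.007 .0017 0 0 0 0 -1;.0075 .0018 0 0 0 0 -1;.0075 .0018 0 0 0 0 -1;.0075 .0018 0 0 0 0 -1'
```

```text
t: 30.6
tcp_pos: [390.4, 219.7, -8.1]
orientation: [[0.973, 0.232, -0.003], [0.232, -0.973, -0.001], [-0.004, 0.0, -1.0]]
force: [-6.3, -1.7, 5.3]
finger_gap: 0.0
finger_force: 3.4
```

```bash
python3 -m inch '.0035 .0008 0 0 0 0 -1;.007 .0017 0 0 0 0 -1;.0075 .0018 0 0 0 0 -1;.0075 .0018 0 0 0 0 -1;.0075 .0018 0 0 0 0 -1'
```

```text
t: 31.22
tcp_pos: [390.3, 219.7, -8.4]
orientation: [[0.973, 0.232, -0.007], [0.232, -0.973, -0.002], [-0.007, 0.0, -1.0]]
force: [-9.7, -2.2, 9.5]
finger_gap: -0.1
finger_force: 5.7
```

The plate is against the end stop (about 10 N, no further travel). Next I'll push its −y edge at mid-length to seat it on both pins.

```bash
python3 -m inch '-.05 -.012 0 0 0 0 -1;-.05 -.012 .08 0 0 0 -1;-.05 -.012 .18 0 0 0 -1;-.05 -.012 .28 0 0 0 -1;-.05 -.012 .3 0 0 0 -1'
python3 -m inch '.1 -.033 0 0 0 0 -1;.22 -.07 0 0 0 0 -1;.34 -.11 0 0 0 0 -1;.45 -.145 0 0 0 0 -1;.515 -.165 0 0 0 0 -1'
python3 -m inch '0 0 -.08 0 0 0 -1;0 0 -.16 0 0 0 -1;0 0 -.23 0 0 0 -1;0 0 -.28 0 0 0 -1;0 0 -.3 0 0 0 -1'
```

```text
t: 31.85
tcp_pos: [385.4, 218.9, 54.9]
orientation: [[0.973, 0.232, 0.006], [0.232, -0.973, 0.002], [0.006, -0.001, -1.0]]
force: [0.1, -0.3, -0.3]
finger_gap: -0.1
finger_force: 0.0
t: 32.48
tcp_pos: [487.6, 184.0, 51.1]
orientation: [[0.973, 0.231, -0.001], [0.231, -0.973, -0.0], [-0.001, 0.0, -1.0]]
force: [-0.2, -0.1, -0.8]
finger_gap: 0.2
finger_force: 0.0
t: 33.1
tcp_pos: [485.4, 185.0, -9.0]
orientation: [[0.973, 0.232, -0.001], [0.232, -0.973, -0.0], [-0.001, 0.0, -1.0]]
force: [0.0, 0.5, -0.2]
finger_gap: -0.0
finger_force: 0.0
```

```bash
python3 -m inch '-.0023 .0097 0 0 0 0 -1;-.0046 .0195 0 0 0 0 -1;-.007 .029 0 0 0 0 -1;-.0092 .039 0 0 0 0 -1;-.0104 .044 0 0 0 0 -1'
```

```text
t: 33.72
tcp_pos: [484.3, 194.0, -7.8]
orientation: [[0.973, 0.232, 0.0], [0.232, -0.973, 0.0], [0.0, -0.0, -1.0]]
force: [0.0, -0.4, 0.6]
finger_gap: -0.3
finger_force: 0.0
```

```bash
python3 -m inch '-.0008 .0034 0 0 0 0 -1;-.0017 .0068 0 0 0 0 -1;-.0017 .0073 0 0 0 0 -1;-.0017 .0073 0 0 0 0 -1;-.0017 .0073 0 0 0 0 -1'
```

```text
t: 34.35
tcp_pos: [483.8, 195.3, -8.0]
orientation: [[0.973, 0.232, -0.0], [0.232, -0.973, -0.0], [-0.0, 0.0, -1.0]]
force: [-0.2, 0.0, -0.2]
finger_gap: -0.1
finger_force: 0.0
```

```bash
python3 -m inch '-.0012 .0049 0 0 0 0 -1;-.0023 .0097 0 0 0 0 -1;-.0023 .0097 0 0 0 0 -1;-.0023 .0097 0 0 0 0 -1;-.0023 .0097 0 0 0 0 -1'
```

```text
t: 34.98
tcp_pos: [483.4, 197.2, -8.0]
orientation: [[0.973, 0.232, -0.0], [0.232, -0.973, -0.0], [-0.0, -0.0, -1.0]]
force: [-0.2, 0.5, 0.9]
finger_gap: -0.2
finger_force: 0.0
```

```bash
python3 -m inch '-.0012 .0049 0 0 0 0 -1;-.0023 .0097 0 0 0 0 -1;-.0023 .0097 0 0 0 0 -1;-.0023 .0097 0 0 0 0 -1;-.0023 .0097 0 0 0 0 -1'
```

```text
t: 35.6
tcp_pos: [482.9, 199.1, -8.0]
orientation: [[0.973, 0.232, 0.0], [0.232, -0.973, -0.0], [0.0, 0.0, -1.0]]
force: [-0.4, -0.3, -0.4]
finger_gap: 0.1
finger_force: 0.0
```

```bash
python3 -m inch '-.0012 .0049 0 0 0 0 -1;-.0023 .0097 0 0 0 0 -1;-.0023 .0097 0 0 0 0 -1;-.0023 .0097 0 0 0 0 -1;-.0023 .0097 0 0 0 0 -1'
```

```text
t: 36.22
tcp_pos: [482.4, 201.1, -8.0]
orientation: [[0.973, 0.232, -0.0], [0.232, -0.973, -0.0], [-0.0, 0.0, -1.0]]
force: [-0.1, 0.5, -0.8]
finger_gap: -0.2
finger_force: 0.0
```

```bash
python3 -m inch '-.0012 .0049 0 0 0 0 -1;-.0023 .0097 0 0 0 0 -1;-.0023 .0097 0 0 0 0 -1;-.0023 .0097 0 0 0 0 -1;-.0023 .0097 0 0 0 0 -1'
```

```text
t: 36.85
tcp_pos: [482.2, 202.3, -8.0]
orientation: [[0.973, 0.232, 0.0], [0.232, -0.973, -0.001], [-0.0, 0.002, -1.0]]
force: [0.7, -5.5, -0.5]
finger_gap: -0.1
finger_force: 2.5
```

```bash
python3 -m inch '-.0012 .0049 0 0 0 0 -1;-.0023 .0097 0 0 0 0 -1;-.0023 .0097 0 0 0 0 -1;-.0023 .0097 0 0 0 0 -1;-.0023 .0097 0 0 0 0 -1'
```

```text
t: 37.48
tcp_pos: [482.2, 202.4, -8.0]
orientation: [[0.972, 0.233, 0.001], [0.233, -0.972, -0.005], [-0.0, 0.005, -1.0]]
force: [2.4, -11.9, 0.7]
finger_gap: -0.4
finger_force: 5.9
```

The plate is firmly on both pins (12 N, stopped dead). I'll back off, move aside and check the seating numerically in both views.

```bash
python3 -m inch '.007 -.03 0 0 0 0 -1;.007 -.03 .2 0 0 0 -1;.007 -.03 .42 0 0 0 -1;.007 -.03 .64 0 0 0 -1;.007 -.03 .84 0 0 0 -1'
python3 -m inch '0 -.25 0 0 0 0 -1;0 -.5 0 0 0 0 -1;0 -.75 0 0 0 0 -1;0 -1 0 0 0 0 -1;0 -1 0 0 0 0 1'
cat > chk.py <<'E'
from h import *
Ts=lambda P:np.atleast_2d(P)@rot(np.deg2rad(13.4)).T+[473.3,239.5,0]
th=np.linspace(0,2*np.pi,40,endpoint=False)
for n in("top","scene"):
    im=bot.read_camera(n);cv2.imwrite(f"pics/f_{n}.png",im[:,:,::-1])
    hs=cv2.cvtColor(im,cv2.COLOR_RGB2HSV)
    m=cv2.inRange(hs,(22,90,60),(36,255,255))
    c=proj(n,Ts((37,0,32)))[0]
    k,l,st,ce=cv2.connectedComponentsWithStats(m)
    print(n,"seat_bore px",c,[(ce[i],st[i,4]) for i in range(1,k) if np.hypot(*(ce[i]-c))<40 and st[i,4]>2])
    # model: visible yellow = bed z=24 seen through rim z=32
    A=np.zeros((384*4,512*4),np.uint8);B=A.copy();Q=A.copy()
    f=lambda I,P:cv2.fillPoly(I,[((proj(n,Ts(P))+.5)*4).round().astype(int)],255)
    f(A,[(37+22*np.cos(t),22*np.sin(t),32) for t in th]);f(B,[(37+22*np.cos(t),22*np.sin(t),24) for t in th])
    ys,xs=np.nonzero(A&B);print(" model",xs.mean()/4-.5,ys.mean()/4-.5,len(xs)/16)
    for d in((1,0),(0,1)):print(" px per mm",proj(n,Ts((37+d[0],d[1],32)))[0]-c)
E
python3 chk.py
```

```text
t: 38.1
tcp_pos: [482.8, 199.6, 161.8]
orientation: [[0.973, 0.232, 0.001], [0.232, -0.973, 0.002], [0.001, -0.001, -1.0]]
force: [0.2, -0.2, -0.1]
finger_gap: -0.2
finger_force: 0.0
t: 38.72
tcp_pos: [482.9, -3.0, 160.1]
orientation: [[0.974, 0.227, 0.0], [0.227, -0.974, 0.001], [0.001, -0.001, -1.0]]
force: [-0.3, 0.7, 0.6]
finger_gap: 16.8
finger_force: 0.0
top seat_bore px [170.88 209.61] [(array([171.17, 209.4 ]), np.int32(192))]
 model 171.27124960355218 209.85045987947987 197.0625
 px per mm [-0.08 -0.36]
 px per mm [-0.36  0.1 ]
scene seat_bore px [177.22 187.43] [(array([185., 167.]), np.int32(3)), (array([177.67, 188.52]), np.int32(88)), (array([153.71, 215.69]), np.int32(35))]
 model 177.37062546537604 188.76340282948624 83.9375
 px per mm [ 0.22 -0.19]
 px per mm [-0.32 -0.1 ]
```

The bore matches the seated model within about 1 mm in both views, and no yellow strip is left at the stop. Now the blow gun.

```bash
python3 -m inch '.055 .137 0 0 0 0 1;.11 .274 0 0 0 0 1;.165 .41 0 0 0 0 1;.22 .547 0 0 0 0 1;.27 .683 0 0 0 0 1'
python3 -m inch '.055 .137 0 0 0 0 1;.11 .274 0 0 0 0 1;.165 .41 0 0 0 0 1;.22 .547 0 0 0 0 1;.27 .683 0 0 0 0 1'
python3 -m inch '0 0 -.06 0 0 0 1;0 0 -.13 0 0 0 1;0 0 -.2 0 0 0 1;0 0 -.27 0 0 0 1;0 0 -.315 0 0 0 1'
```

```text
t: 39.45
tcp_pos: [536.8, 138.6, 159.9]
orientation: [[0.972, 0.235, -0.0], [0.235, -0.972, 0.001], [-0.0, -0.001, -1.0]]
force: [-0.0, -0.8, -0.4]
finger_gap: 85.5
finger_force: 0.0
t: 40.08
tcp_pos: [590.2, 275.4, 159.7]
orientation: [[0.972, 0.235, -0.001], [0.235, -0.972, 0.001], [-0.0, -0.001, -1.0]]
force: [0.5, -0.6, -0.5]
finger_gap: 85.2
finger_force: 0.0
t: 40.7
tcp_pos: [590.3, 271.5, 95.5]
orientation: [[0.973, 0.231, -0.002], [0.231, -0.973, -0.0], [-0.002, 0.0, -1.0]]
force: [-0.9, -0.2, 0.6]
finger_gap: 85.5
finger_force: 0.0
```

```bash
python3 -m inch '0 0 0 0 0 0 .5;0 0 0 0 0 0 .2;0 0 0 0 0 0 0;0 0 0 0 0 0 0;0 0 0 0 0 0 0'
```

```text
t: 41.32
tcp_pos: [591.7, 273.6, 98.9]
orientation: [[0.973, 0.232, 0.003], [0.232, -0.973, 0.003], [0.003, -0.002, -1.0]]
force: [-1.6, 4.3, 3.9]
finger_gap: 42.4
finger_force: 2.5
```

```bash
python3 -m inch '0 0 0 0 0 0 -.1;0 0 0 0 0 0 -.2;0 0 0 0 0 0 -.3;0 0 0 0 0 0 -.5;0 0 0 0 0 0 -1'
```

```text
t: 41.95
tcp_pos: [592.2, 272.1, 99.5]
orientation: [[0.973, 0.232, 0.003], [0.232, -0.973, 0.001], [0.003, -0.0, -1.0]]
force: [-1.7, -2.1, 6.4]
finger_gap: 30.6
finger_force: 59.3
```

```bash
python3 -m inch '0 0 0 0 0 0 -1;0 0 0 0 0 0 -1;0 0 0 0 0 0 -1;0 0 0 0 0 0 -1;0 0 0 0 0 0 -1'
```

```text
t: 42.58
tcp_pos: [592.2, 272.1, 99.5]
orientation: [[0.973, 0.232, 0.003], [0.232, -0.973, 0.001], [0.003, -0.0, -1.0]]
force: [-1.4, -1.8, 6.5]
finger_gap: 30.3
finger_force: 59.3
```

The trigger is fully squeezed (gap 30.4 mm, solid at 59 N). I'll release, withdraw upwards and do a final check.

```bash
python3 -m inch '0 0 0 0 0 0 -.1;0 0 0 0 0 0 .3;0 0 0 0 0 0 .7;0 0 0 0 0 0 1;0 0 0 0 0 0 1'
python3 -m inch '0 0 .08 0 0 0 1;0 0 .2 0 0 0 1;0 0 .33 0 0 0 1;0 0 .46 0 0 0 1;0 0 .55 0 0 0 1'
python3 -m inch '-.05 -.2 0 0 0 0 1;-.1 -.4 0 0 0 0 1;-.15 -.65 0 0 0 0 1;-.2 -.9 0 0 0 0 1;-.25 -1 0 0 0 0 1'
python3 -m inch '0 -.1 0 0 0 0 1;0 -.3 0 0 0 0 1;0 -.5 0 0 0 0 1;0 -.6 0 0 0 0 1;0 -.6 0 0 0 0 1'
python3 chk.py
python3 - <<'E'
import cv2,numpy as np
# static things: compare before/after in regions: gun, loupe/screwdriver/marker, magazine
for n,R in(("top",{"gun":(130,155,50,45),"tools":(245,165,35,85),"mag":(315,175,50,80)}),("scene",{"tools":(210,205,80,55),"gun":(175,118,30,55)})):
    a=cv2.imread(f"pics/{n}0.png").astype(int);b=cv2.imread(f"pics/f_{n}.png").astype(int)
    for k,(x,y,w,h) in R.items():
        d=np.abs(a-b).max(2)[y:y+h,x:x+w];print(n,k,(d>60).sum(),np.percentile(d,[50,95,99]))
E
```

```text
t: 43.2
tcp_pos: [591.2, 271.8, 97.2]
orientation: [[0.973, 0.232, 0.0], [0.232, -0.973, -0.001], [0.0, 0.001, -1.0]]
force: [0.0, 0.5, 0.4]
finger_gap: 85.5
finger_force: 0.0
t: 43.82
tcp_pos: [591.7, 272.4, 210.1]
orientation: [[0.973, 0.232, 0.003], [0.232, -0.973, 0.001], [0.003, -0.0, -1.0]]
force: [-0.4, 0.1, 0.4]
finger_gap: 85.2
finger_force: 0.0
t: 44.45
tcp_pos: [540.5, 70.2, 207.6]
orientation: [[0.973, 0.23, 0.001], [0.23, -0.973, -0.0], [0.0, 0.0, -1.0]]
force: [-0.2, -0.3, 1.3]
finger_gap: 85.7
finger_force: 0.0
t: 45.08
tcp_pos: [541.2, -48.2, 207.0]
orientation: [[0.973, 0.23, -0.0], [0.23, -0.973, 0.001], [0.0, -0.001, -1.0]]
force: [-0.7, 1.2, 1.0]
finger_gap: 85.4
finger_force: 0.0
top seat_bore px [170.88 209.61] [(array([171.17, 209.4 ]), np.int32(192))]
 model 171.27124960355218 209.85045987947987 197.0625
 px per mm [-0.08 -0.36]
 px per mm [-0.36  0.1 ]
scene seat_bore px [177.22 187.43] [(array([185.25, 167.25]), np.int32(4)), (array([177.76, 188.52]), np.int32(87)), (array([153.25, 215.56]), np.int32(36))]
 model 177.37062546537604 188.76340282948624 83.9375
 px per mm [ 0.22 -0.19]
 px per mm [-0.32 -0.1 ]
top gun 85 [  1.     4.55 123.  ]
top tools 538 [ 46.    82.   148.26]
top mag 1269 [ 34. 146. 175.]
scene tools 147 [13. 54. 93.]
scene gun 0 [13. 18. 19.]
```

```bash
python3 -c "
from bench import bot
print(bot.close_job())"
```

```text
the job is handed in; nothing more can be done
None
```

The job is handed in: the top plate lies seated within about 1 mm of home against the stop and both pins, and the trigger was squeezed fully and released; I did not re-check the magazine or the loupe, screwdriver and marker at the end, because the arm blocked the view.

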